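Uncover the bauble ornament

ROBOT

A 6-joint arm with a two-finger parallel gripper is mounted at the origin on the work surface. World frame = base frame: x ahead of the robot, y to its left, z up, the work surface at z = 0. Lengths are in mm, angles in rad, forces in N, time in s.
With the tool pointing down it reaches from about 325 to 875 mm from the base axis. Payload 4.4 kg.
Tool frame: the origin (TCP) lies at the very end of the fingers, on their centre line; the grasp point (between the pads) lies 19 mm behind it; y points along the fingers, z is the direction in which the jaws open and shut, and the axes are right-handed (so a half turn about y gives the same grasp; the last joint's range is limited). The gripper opens to 85 mm and grips with 20 to 120 N. Pads are 22 mm wide; open, the fingers measure 114 mm over their backs; the gripper's body (76 mm by 85 mm) begins 54 mm behind the grasp point. The pads swing forward as they close: fully open they stand 13 mm farther back than shut.
Start: joints at [1.135, 0.207, 1.542, -0, 1.393, -0.15], TCP at [162.117, 551.675, 231.282] pointing down, gripper open.
Joint ranges: [-2.73, 2.73], [-0.86, 2.22], [0.23, 2.46], [-1.11, 4.25], [0.08, 2.63], [-2.82, 2.82]. Speed limits (rad/s): [2.79, 2.79, 3.14, 3.14, 3.14, 3.14].

INTERFACE

Orientations are given as [roll, pitch, yaw] about the fixed x, y, z axes, in that order (R = Rz(yaw) Ry(pitch) Rx(roll)).
In Python, from workcell import monitor, viewer, workorder gives the robot as it stands.
- The arm moves only by the tool apply_moves, never from a script. Its argument "commands" is a list that holds one entry, the list of rows, each a list of 7 numbers: the opening, from -1 (shut) to 1 (fully open), then the shift along the tool's x, y, z in cm, then the turn, a rotation vector about the tool's x, y, z in degrees. In form: [[[jaw, tx, ty, tz, wx, wy, wz], ...]]. A call has 1 to 10 rows; each row shifts and turns the commanded pose from where the row before left it, along the tool's axes as they then stand; what a row does not reach is not made up. A row lasts 1/10 s, in which the tool goes at most 50 mm and 8.59 degrees, less where a joint would pass 70% of its speed; a pose out of reach is approached as far as the arm can. A call is refused whole if a number of a shift passes 5 or a number of a turn 8.59, either way. A call with a gripper value outside its range is refused whole. The fingers move at their own pace and stop on an object; the grip force is fixed at half the most. Time passes only in rows, so rows that do not move let the fingers close. It gives the time, the measured TCP pose, the force and the opening at its end, in the units of the state.
- monitor.read_state(): the state, without advancing time (a new reading comes with each control period).
- viewer.grab_frame(name): name is "scene" or "top" or "wrist"; returns a dict with "img" (480x640x3 uint8, red, green, blue), "camera_matrix" (3x3 intrinsics, pixels), "extrinsics" (4x4, takes a point from world to camera coordinates); the wrist camera has in their place "hand_eye" (4x4, takes a point from camera to tool coordinates, whose origin is the TCP and whose axes are the tool frame's). Camera axes: x right, y up, looking along -z (the intrinsics and any distortion apply to the point x, -y, -z); pixel columns grow to the right and rows downward; lengths in mm; the calibration is good to about 2 mm. A picture is of the moment at which its call begins: read the wrist's pose just before it. There is no depth.
- workorder.close_job(): hands the job in, once; it reports no verdict.
The state is a dict: "t": time; "joints": joint angles; "joint_vel": joint speeds; "joint_torque": joint torques, N m; "position": TCP position; "tool_rot": TCP orientation; "ft_force": force on the tool from outside, world axes, zero at the start; "ft_torque": the same for the moment, N m; "opening": finger opening in mm.
Only numpy, scipy, OpenCV 4.12 (cv2) and the standard library are available. Lean on these libraries where they do the work, as an engineer would, in place of code of your own. Each camera call takes 0.05 s, during which the arm holds its last target.

TASK

The tall metal cover is stuck on the ornament stand with the wide wooden foot. Slide the covered stand along the table into the hold-down, foot under the two steel lips and nearly up to the back stop, then pull the cover straight up off the ornament and stand it upright, open end down, wholly on the cork mat. Never lift the stand off the table: the ornament stays standing in the hold-down.

Things in the scene. Friction and masses are not known exactly. Their poses are not given: they have to be found in the camera images.
- cover: Tall plain aluminium cover: straight round tube, outer diameter 52 mm, 105 mm high, wall 3 mm, closed flat on top, open below, 80 g. Origin at the centre of its lower rim, z up to the closed top. At the start its rim rests on the stand's foot (8 mm above the table). The shorter cover (70 mm) standing directly on the table is not wanted.
- stand: Ornament under the cover: loose round wooden foot, 110 mm across, 8 mm thick, jutting out below the cover; post and brass ball, 98 mm high in all, 0.25 kg. Origin: centre of the foot's underside, z up. Spring clips hold the cover with 4 to 8 N, so a free stand comes up with it; pushed sideways they move together. The cover clears the ball after 95 mm of lift. The bare ornament is not wanted.
- keeper: Hold-down fixed on the table: two plywood rails 130 mm long, 140 mm apart inside, with steel lips reaching inwards (80 mm between lips, undersides 12 mm, tops 17 mm up). Origin on the table in its middle, where the centre of the stand's foot belongs. x axis: the way to slide in; the mouth is at x = -61 mm, the back stop at +63 mm (it stops the foot's centre at +8 mm).
- mat: Square cork mat fixed on the table, 150 x 150 mm, 4 mm thick. Origin at the centre of its underside, so its top is at +4 mm.
Mind the look-alikes: they are no part of the job. Leave any turquoise or yellow look-alike of the keeper alone.

How it is judged:
By the outcome, as a careful person would: the job done as asked, in the order asked, and still so for the second after the job is handed in, with the robot touching nothing.
It also fails if it takes over 51 s, if anything falls off the work surface, if the arm or the gripper's body presses on something with over 40 N, if the wrist force passes 120 N, or if a joint passes its speed limit or range.

## Working session

There is one attempt and no reset: what is moved stays moved. The work goes in short steps, Python scripts to look and compute and a tool call to move; the robot and the scene stay as the last step left them, time stands still between calls to the robot, and variables do not carry over. Pictures are saved under pics/ and viewed, and the job is handed in when it is done.

Besides the shell and the picture viewer there is one more tool, called after "Request:" as name([rows], argument=value, ...), one row to a line, values as JSON. apply_moves: Moves the arm, as the interface text tells. Its arguments: {"type":"object","properties":{"commands":{"type":"array","items":{"type":"array","items":{"type":"array","items":{"type":"number"}}}}},"required":["commands"]}

```bash
ls; mkdir -p pics; cat > h.py <<'E'
import numpy as np, cv2
from workcell import monitor, viewer, workorder
from scipy.spatial.transform import Rotation as Ro
def st():
    s=monitor.read_state(); return s
def grab(n,f):
    s=monitor.read_state(); d=viewer.grab_frame(n)
    cv2.imwrite(f'pics/{f}.png',cv2.cvtColor(d['img'],cv2.COLOR_RGB2BGR))
    K=np.array(d['camera_matrix'])
    if n=='wrist':
        T=np.eye(4);T[:3,:3]=Ro.from_euler('xyz',s['tool_rot']).as_matrix();T[:3,3]=s['position']
        E=np.linalg.inv(T@np.array(d['hand_eye']))
    else: E=np.array(d['extrinsics'])
    np.savez(f'pics/{f}.npz',K=K,E=E,img=d['img'])
    return d,K,E
def load(f):
    z=np.load(f'pics/{f}.npz'); return z['img'],z['K'],z['E']
def ray(K,E,u,v):
    p=np.linalg.solve(K,[u,v,1.]); dc=np.array([p[0],-p[1],-p[2]])
    R=E[:3,:3]; return -R.T@E[:3,3], R.T@dc
def onz(K,E,u,v,z):
    c,d=ray(K,E,u,v); return c+d*(z-c[2])/d[2]
def proj(K,E,P):
    q=E[:3,:3]@np.array(P,float)+E[:3,3]; q=K@np.array([q[0],-q[1],-q[2]]); return q[:2]/q[2]
E
python3 - <<'E'
from h import *
for n in('scene','top','wrist'):
    d,K,E=grab(n,n+'0'); print(n,[k for k in d],K.tolist(),np.linalg.inv(E)[:3,3])
    for k in d:
        if k not in('img','camera_matrix','extrinsics','hand_eye'): print(k,d[k])
print(st())
E
```

```text
pics
scene ['img', 'camera_matrix', 'extrinsics'] [[588.8109218853056, 0.0, 327.69297458302145], [0.0, 588.8109218853056, 239.83530596987288], [0.0, 0.0, 1.0]] [1332.63784251  315.19045024 1138.49688565]
top ['img', 'camera_matrix', 'extrinsics'] [[604.6952623803164, 0.0, 324.51132437879636], [0.0, 604.6952623803164, 240.38357598217902], [0.0, 0.0, 1.0]] [ 227.31273403  213.3393225  1702.36022103]
wrist ['img', 'camera_matrix', 'hand_eye'] [[339.9539284855483, 0.0, 314.23932659468977], [0.0, 339.9539284855483, 239.30862676963312], [0.0, 0.0, 1.0]] [ 81.20448123 574.81451358 373.03351501]
{'t': 0.15, 'joints': array([ 1.13449860e+00,  2.07287071e-01,  1.54264056e+00,  2.35350352e-05,
        1.39348950e+00, -1.50497049e-01]), 'joint_vel': array([-0.00106653, -0.00389318, -0.00501044,  0.00070066, -0.00052275,
        0.0010669 ]), 'joint_torque': array([ 2.81988723e-04, -3.83510327e+01, -2.92038685e+01, -3.19875689e-04,
        6.54851072e-03,  2.59066974e-05]), 'position': array([161.85746163, 551.1348161 , 230.34982792]), 'tool_rot': array([-1.57259671e+00,  2.96439780e-04, -2.85805120e-01]), 'ft_force': array([ 0.09977451,  0.10878037, -0.72694582]), 'ft_torque': array([-0.03345622, -0.00871786,  0.01617235]), 'opening': 85.3947575793663}
```

View pics/scene0.png

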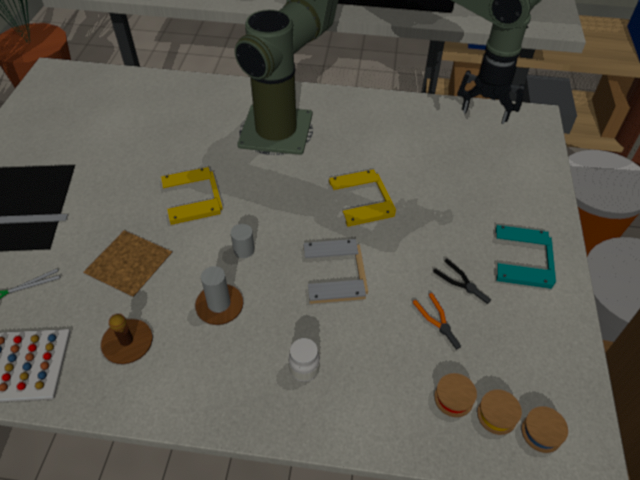

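View pics/top0.png

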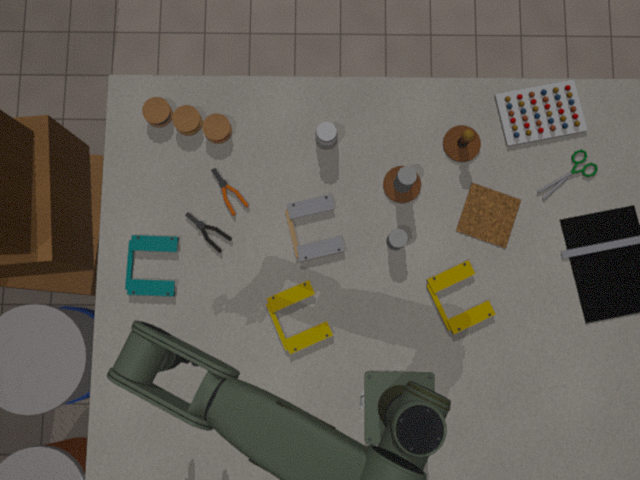

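View pics/wrist0.png

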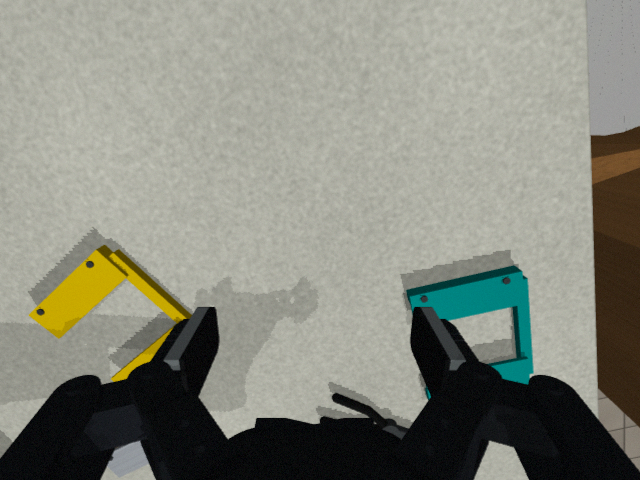

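```bash
python3 - <<'E'
from h import *
img,K,E=load('top0'); c=img[140:290,270:430]
a=cv2.resize(c,None,fx=5,fy=5,interpolation=cv2.INTER_CUBIC)[:600]
cv2.imwrite('pics/tz.png',cv2.convertScaleAbs(cv2.cvtColor(a,cv2.COLOR_RGB2BGR),alpha=1.3))
img,K,E=load('scene0'); c=img[220:340,180:380]
cv2.imwrite('pics/sz.png',cv2.convertScaleAbs(cv2.cvtColor(cv2.resize(c,None,fx=4,fy=4,interpolation=cv2.INTER_CUBIC),cv2.COLOR_RGB2BGR),alpha=1.3))
E
```

```text
(no output)
```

View pics/tz.png

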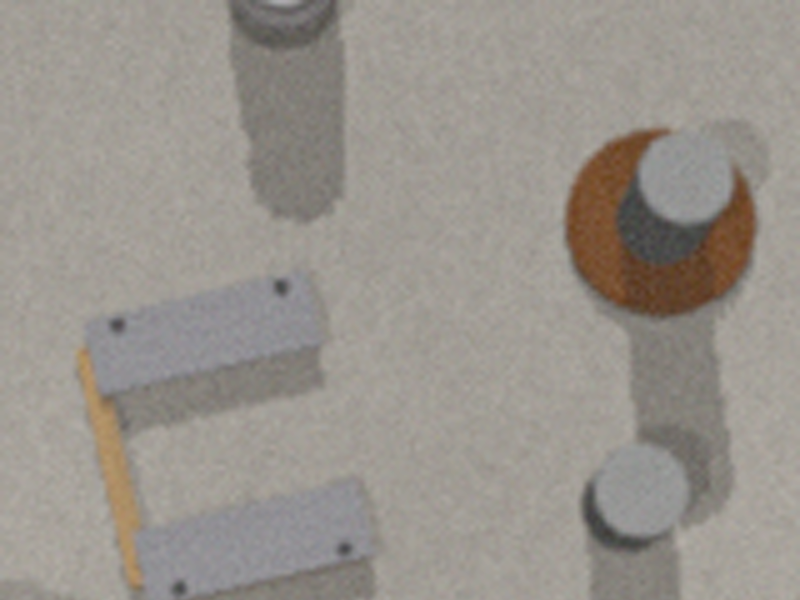

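View pics/sz.png

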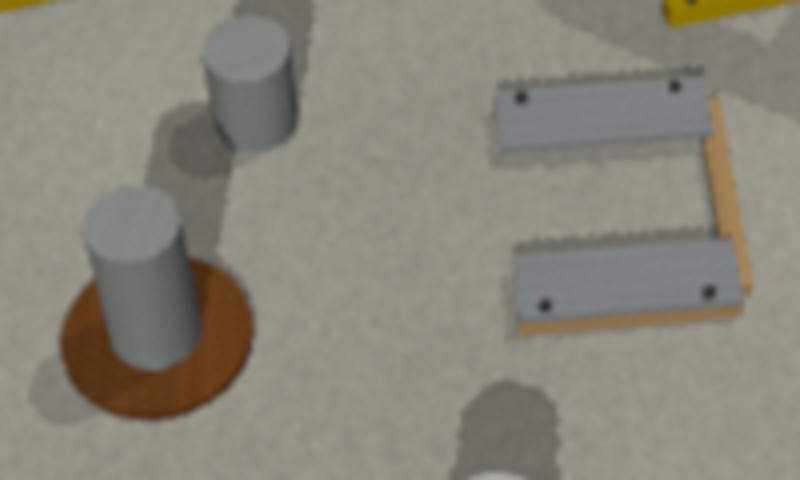

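```bash
cat > meas.py <<'E'
from h import *
def lips(f):
    img,K,E=load(f); I=cv2.GaussianBlur(img,(3,3),0).astype(int)
    m=((I[...,2]-I[...,0])>2)&(I[...,2]>80)&(abs(I[...,0]-I[...,1])<15)
    m=cv2.morphologyEx(m.astype(np.uint8),cv2.MORPH_OPEN,np.ones((3,3)))
    m=cv2.morphologyEx(m,cv2.MORPH_CLOSE,np.ones((5,5)))
    n,l,s,c=cv2.connectedComponentsWithStats(m)
    for i in range(1,n):
        if s[i,4]<300: continue
        ys,xs=np.where(l==i); 
        P=np.array([onz(K,E,x,y,17)[:2] for x,y in zip(xs,ys)])
        if P[:,0].min()<200 or P[:,0].max()>900: continue
        r=cv2.minAreaRect(P.astype(np.float32)); print(f,'lip?',s[i],np.round(P.mean(0),1),r)
def mat(f):
    img,K,E=load(f); H=cv2.cvtColor(img,cv2.COLOR_RGB2HSV)
    m=cv2.inRange(H,(8,100,60),(22,255,255)); m=cv2.morphologyEx(m,cv2.MORPH_OPEN,np.ones((3,3)))
    n,l,s,c=cv2.connectedComponentsWithStats(m)
    for i in range(1,n):
        if s[i,4]<300: continue
        ys,xs=np.where(l==i)
        for z in (4,8):
            P=np.array([onz(K,E,x,y,z)[:2] for x,y in zip(xs,ys)]); r=cv2.minAreaRect(P.astype(np.float32))
            if P[:,0].min()<200 or P[:,0].max()>900: continue
            print(f,'brown z',z,s[i],np.round(P.mean(0),1),np.round(r[0],1),np.round(r[1],1),round(r[2],1),H[ys,xs].mean(0).round())
if __name__=='__main__':
    for f in('top0','scene0'): lips(f); mat(f)
E
python3 meas.py
```

```text
top0 brown z 4 [143  97  28  28 578] [837.5 705.2] [838.1 706.3] [79.3 76.4] 45.3 [ 15. 131. 112.]
top0 brown z 8 [143  97  28  28 578] [836.1 704.1] [836.7 705.2] [79.2 76.2] 45.3 [ 15. 131. 112.]
top0 brown z 4 [ 170  106   61   37 1319] [797.8 572.5] [798.1 575. ] [184.   85.3] 74.7 [ 15. 131. 110.]
top0 brown z 8 [ 170  106   61   37 1319] [796.5 571.7] [796.7 574.1] [183.6  85.1] 74.7 [ 15. 131. 110.]
top0 brown z 4 [   0  115   53  150 3146] [ 581.2 1031.8] [ 602. 1068.] [429.9 146.4] 4.7 [ 15. 144.  91.]
top0 brown z 8 [   0  115   53  150 3146] [ 580.4 1029.9] [ 601.1 1066. ] [428.8 146. ] 4.7 [ 15. 144.  91.]
top0 brown z 4 [444 126  36  35 941] [ 745.2 -184.2] [ 745.9 -184.7] [101.6 102.6] 88.9 [ 14. 157.  86.]
top0 brown z 8 [444 126  36  35 941] [ 744.  -183.3] [ 744.7 -183.7] [101.4 102.3] 88.9 [ 14. 157.  86.]
top0 brown z 4 [ 89 155  14 107 930] [577.7 866.9] [548.4 864.7] [308.5  37.4] 3.2 [ 15. 136.  95.]
top0 brown z 8 [ 89 155  14 107 930] [576.9 865.4] [547.7 863.2] [307.8  37.3] 3.2 [ 15. 136.  95.]
top0 brown z 4 [384 167  37  36 597] [611.4  -3.6] [616.2  -5.9]
[... 1765 characters left out ...]
746.8 -190.4] [ 740.1 -189.2] [119.2 107.1] 2.1 [ 15. 187.  75.]
scene0 brown z 4 [ 435  373   42   44 1357] [768.9 522.2] [769.3 521.5] [80.  97.3] 67.4 [ 15. 150.  99.]
scene0 brown z 8 [ 435  373   42   44 1357] [770.9 521.5] [771.2 520.8] [79.7 97. ] 67.4 [ 15. 150.  99.]
scene0 brown z 4 [ 478  390   44   45 1454] [793.9 610.4] [794.7 610.3] [80.7 97. ] 67.2 [ 16. 152.  98.]
scene0 brown z 8 [ 478  390   44   45 1454] [795.8 609.3] [796.6 609.3] [80.4 96.6] 67.2 [ 16. 152.  98.]
scene0 brown z 4 [ 522  407   46   46 1469] [817.5 699.4] [818.  696.6] [80.2 97.2] 46.4 [ 16. 148.  96.]
scene0 brown z 8 [ 522  407   46   46 1469] [819.3 698. ] [819.8 695.3] [80.  96.8] 46.4 [ 16. 148.  96.]
```

```bash
python3 - <<'E'
from h import *
img,K,E=load('top0'); o=lambda p:(p[0]/5+270-.4,p[1]/5+140-.4)
for n,p,z in [('l1a',(85,322),17),('l1b',(308,268),17),('l1c',(327,340),17),('l1d',(103,392),17),('l2a',(140,528),17),('l2b',(360,478),17),('l2c',(378,550),17),('foot',(661,222),8),('covtop',(686,178),113),('short',(642,491),70)]:
    print(n,onz(K,E,*o(p),z).round(1)[:2])
img,K,E=load('scene0'); o=lambda p:(p[0]/4+180-.4,p[1]/4+220-.4)
for n,p,z in [('l1a',(495,90),17),('l1b',(703,72),17),('l1c',(712,137),17),('l1d',(500,151),17),('l2a',(513,247),17),('l2b',(733,237),17),('l2c',(742,304),17),('l2d',(520,320),17),('foot',(157,337),8),('covtop',(132,224),113),('short',(248,48),70)]:
    print(n,onz(K,E,*o(p),z).round(1)[:2])
E
```

```text
l1a [559.4 318.8]
l1b [591.6 192.5]
l1c [550.1 181.5]
l1d [519.2 308. ]
l2a [441.9 286.1]
l2b [471.2 162.5]
l2c [430.4 152.3]
foot [622.   -9.7]
covtop [621.9  -9.6]
short [457.5  10.3]
l1a [423.6 149.9]
l1b [390.8 275.4]
l1c [441.2 286.1]
l1d [470.3 160.4]
l2a [539.4 179.1]
l2b [514.  305.8]
l2c [560.5 315.4]
l2d [589.4 190.8]
foot [624.1 -13.3]
covtop [621.4 -14. ]
short [455.6   7.3]
```

Request:
apply_moves([
  [[1,3,0,-4,0,-7.68,0],[1,3,0,-4,0,-7.68,0],[1,3,0,-4,0,-7.68,0],[1,3,0,-4,0,-7.68,0],[1,3,0,-3,0,0,0],[1,3,0,-3,0,0,0],[1,3,0,-3,0,0,0],[1,3,0,-3,0,0,0]],
])

```text
t: 0.95
position: [407.9, 298.7, 231.2]
tool_rot: [-1.571, 0.0, 0.231]
ft_force: [0.5, 0.9, -0.2]
opening: 85.5
```

Request:
apply_moves([
  [[1,2,0,-4,0,0,0],[1,2,0,-4,0,0,0],[1,2,0,-4,0,0,0],[1,2,0,-4,0,0,0],[1,2,0,-4,0,-1.0,0],[1,0,0,0,0,0,0]],
])

```text
t: 1.55
position: [553.0, 123.7, 230.9]
tool_rot: [-1.573, -0.001, 0.243]
ft_force: [1.1, -0.0, 0.0]
opening: 85.1
```

```bash
python3 - <<'E'
from h import *
grab('wrist','w1'); s=st(); print(s['position'],s['tool_rot'],s['joints'])
E
```

```text
[551.19119016 125.99390815 230.75735048] [-1.57075166e+00  7.39099405e-04  2.44509532e-01] [ 7.17176865e-02  1.87298759e-01  1.56552558e+00 -8.44605845e-05
  1.38950409e+00 -1.74357290e+00]
```

View pics/w1.png

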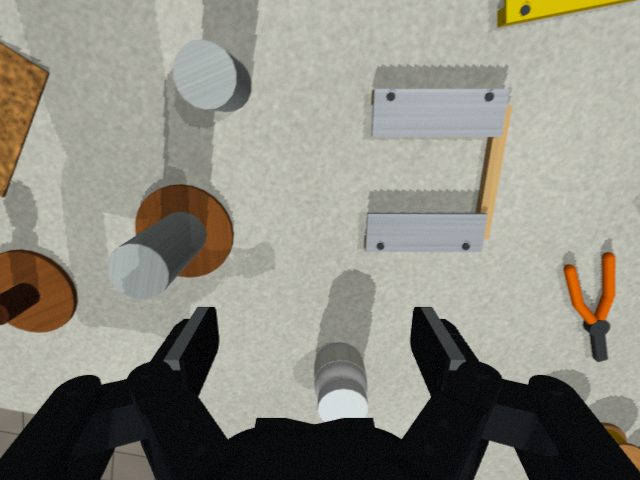

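```bash
python3 - <<'E'
from h import *
img,K,E=load('w1')
print(np.linalg.inv(E).round(3))
for n,p,z in [('ua',(373,90),17),('ub',(507,91),17),('uc',(505,136),17),('ud',(373,137),17),('la',(367,213),17),('lb',(487,213),17),('lc',(483,251),17),('ld',(366,251),17),('covtop',(140,270),113),('short',(205,75),70)]:
    print(n,onz(K,E,*p,z).round(1)[:2])
H=cv2.cvtColor(img,cv2.COLOR_RGB2HSV); m=cv2.inRange(H,(5,110,30),(20,255,255)); m[:,:120]=0;m[:,260:]=0;m[:150]=0;m[300:]=0
c=max(cv2.findContours(m,0,2)[0],key=cv2.contourArea); 
h=cv2.convexHull(c)[:,0]; P=np.array([onz(K,E,x,y,8)[:2] for x,y in h]); print(cv2.minEnclosingCircle(P.astype(np.float32)))
E
```

```text
[[-2.40000e-01 -9.17000e-01 -3.19000e-01  4.71099e+02]
 [ 9.71000e-01 -2.27000e-01 -7.70000e-02  1.03506e+02]
 [-2.00000e-03 -3.28000e-01  9.45000e-01  3.73662e+02]
 [ 0.00000e+00  0.00000e+00  0.00000e+00  1.00000e+00]]
ua [430. 151.]
ub [399.9 276.6]
uc [438.8 292.1]
ud [471.6 163.9]
la [548.5 180.8]
lb [517.3 306.6]
lc [559.3 320. ]
ld [591.  192.5]
covtop [620.7 -10.5]
short [458.1   8.6]
((622.0122680664062, -11.124370574951172), 54.92937088012695)
```

Request:
apply_moves([
  [[1,0.7,0,-3,0,0,0],[1,0.7,0,-3,0,0,0],[1,0.7,0,-3,0,0,0],[1,0.7,0,-3,0,0,0],[1,0.7,0,-3,0,0,0],[1,0,0,0,0,0,0],[1,0,0,0,0,0,0]],
])

```text
t: 2.3
position: [620.3, -7.6, 230.8]
tool_rot: [-1.569, 0.001, 0.249]
ft_force: [0.2, -0.6, -0.2]
opening: 85.6
```

```bash
python3 - <<'E'
from h import *
s=st(); print(s['position'],s['tool_rot'],s['joints'])
img,K,E=grab('wrist','w2')
E
```

```text
[620.26081744  -7.55896522 230.79835968] [-1.56931839e+00  1.19810304e-03  2.48949630e-01] [-1.52060202e-01  3.02912130e-01  1.42306521e+00  9.03633886e-04
  1.41729533e+00 -1.97194419e+00]
```

View pics/w2.png

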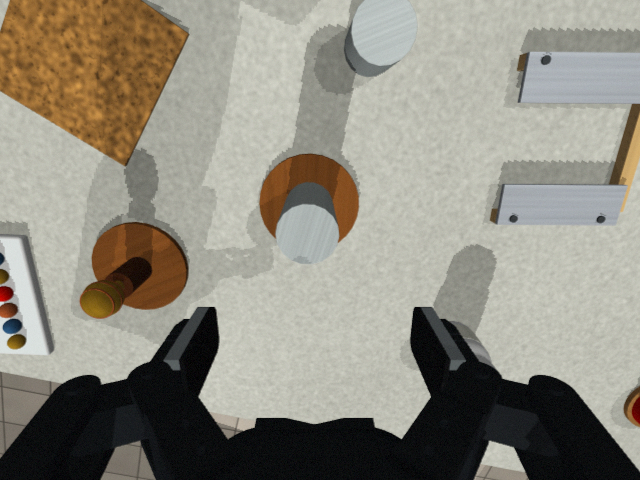

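Request:
apply_moves([
  [[1,0.1,0,-0.4,0,0,0],[1,0,4,0,0,0,0],[1,0,4,0,0,0,0],[1,0,4,0,0,0,0],[1,0,3,0,0,0,0],[1,0,2.2,0,0,0,0],[1,0,0,0,0,0,0],[1,0,0,0,0,0,0]],
])

```text
t: 3.15
position: [622.8, -11.3, 59.6]
tool_rot: [-1.571, 0.0, 0.25]
ft_force: [0.7, 0.3, -0.3]
opening: 85.6
```

```bash
python3 - <<'E'
from h import *
s=st(); print(s['position'],s['tool_rot'],s['ft_force'])
img,K,E=grab('wrist','w3')
E
```

```text
[622.79272816 -11.31473958  59.60830056] [-1.57060011e+00  2.57983124e-04  2.50110142e-01] [ 0.70511333  0.25426534 -0.28418303]
```

View pics/w3.png

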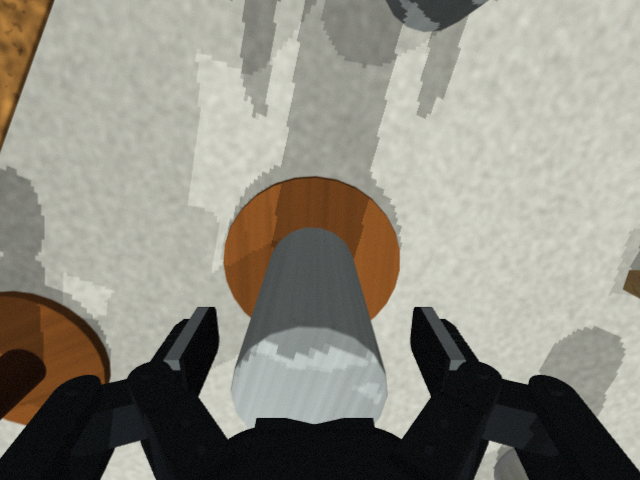

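Centred between the fingers (cover axis near column 312). Close.

Request:
apply_moves([
  [[-1,0,0,0,0,0,0],[-1,0,0,0,0,0,0],[-1,0,0,0,0,0,0],[-1,0,0,0,0,0,0],[-1,0,0,0,0,0,0],[-1,0,0,0,0,0,0],[-1,0,0,0,0,0,0],[-1,0,0,0,0,0,0]],
])

```text
t: 4.0
position: [624.4, -12.5, 61.5]
tool_rot: [-1.572, -0.003, 0.249]
ft_force: [-0.4, -1.4, 6.1]
opening: 51.5
```

```bash
python3 - <<'E'
from h import *
s=st(); print(s['position'],s['tool_rot'],s['ft_force'],s['opening'])
E
```

```text
[624.37775855 -12.4995077   61.45539867] [-1.57218125 -0.00312438  0.24897941] [-0.36354669 -1.39269123  6.13600597] 51.50741983698101
```

Request:
apply_moves([
  [[-1,-0.3,0,0.6,0,0,0],[-1,-0.6,0,1.1,0,0,0],[-1,-0.7,0,1.3,0,0,0],[-1,-0.7,0,1.3,0,0,0],[-1,-0.7,0,1.3,0,0,0],[-1,-0.7,0,1.3,0,0,0],[-1,-0.7,0,1.3,0,0,0],[-1,-0.7,0,1.3,0,0,0],[-1,-0.6,0,1.1,0,0,0],[-1,-0.6,0,1.0,0,0,0]],
])

```text
t: 5.0
position: [536.0, 84.5, 61.6]
tool_rot: [-1.574, -0.007, 0.249]
ft_force: [3.9, -3.8, 5.5]
opening: 51.7
```

Request:
apply_moves([
  [[-1,0,0,0,0,0,0],[-1,0,0,0,0,0,0]],
])

```text
t: 5.2
position: [534.7, 85.6, 61.4]
tool_rot: [-1.571, -0.004, 0.249]
ft_force: [0.8, 1.0, 8.1]
opening: 52.0
```

```bash
python3 - <<'E'
from h import *
s=st(); print(s['position'],s['tool_rot'],s['ft_force'],s['opening'])
img,K,E=grab('wrist','w4')
grab('scene','s4')
E
```

```text
[534.72446153  85.64808363  61.39394333] [-1.57092677 -0.0042622   0.24937051] [0.8214881  0.96204713 8.06418796] 52.00681737716771
```

View pics/w4.png

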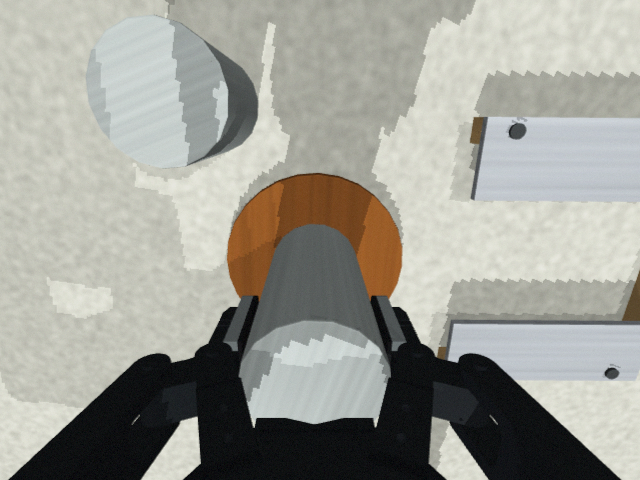

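View pics/s4.png

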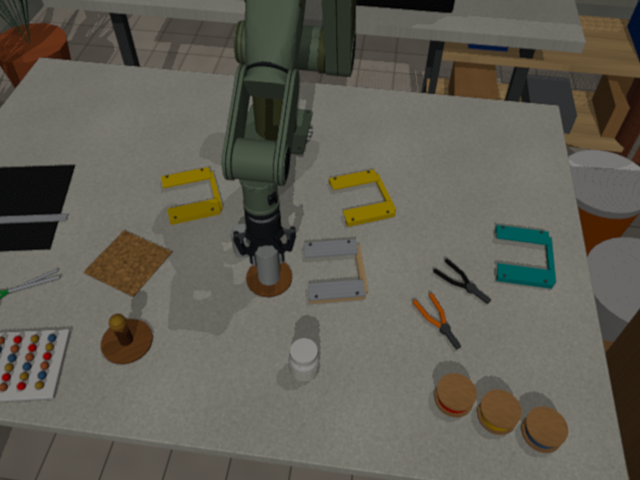

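```bash
python3 - <<'E'
from h import *
img,K,E=load('w4')
q=[onz(K,E,*p,17)[:2] for p in [(484,117),(473,199),(452,321),(444,379)]]
print(np.round(q,1))
H=cv2.cvtColor(img,cv2.COLOR_RGB2HSV); m=cv2.inRange(H,(5,110,30),(20,255,255)); m[:,:200]=0;m[:,420:]=0;m[:150]=0;m[305:]=0
c=max(cv2.findContours(m,0,2)[0],key=cv2.contourArea); 
h=cv2.convexHull(c)[:,0]; h=h[h[:,1]<290];P=np.array([onz(K,E,x,y,8)[:2] for x,y in h])
A=np.c_[2*P,np.ones(len(P))]; x=np.linalg.lstsq(A,(P**2).sum(1),rcond=None)[0]; f=x[:2];print(f,np.sqrt(x[2]+f@f))
d=np.array([-.241,.970]);n=np.array([.970,.241])
mc=(q[1]+q[2])/2; print('mouth mid',mc, 'foot along',(f-mc)@d-61,'lat',(f-mc)@n)
for v in q: print((v-mc)@d,(v-mc)@n)
E
```

```text
[[429.5 149.3]
 [471.1 160.9]
 [547.9 179.2]
 [592.  191.2]]
[533.18495245  85.06906798] 54.39614930123388
mouth mid [509.51083971 170.0717555 ] foot along -149.15806806982818 lat 2.478241657562256
-0.8580517357576813 -82.59594901516418
0.3595095152047731 -39.47076184952259
-0.3595095152047731 39.47076184952259
0.57430264931192 85.14667901801742
```

Request:
apply_moves([
  [[-1,-0.1,0,0.6,0,0,0],[-1,-0.1,0,1.2,0,0,0],[-1,0,0,1.6,0,0,0],[-1,0,0,1.6,0,0,0],[-1,0,0,1.6,0,0,0],[-1,0,0,1.6,0,0,0],[-1,0,0,1.6,0,0,0],[-1,0,0,1.6,0,0,0],[-1,0,0,1.6,0,0,0],[-1,0,0,0,0,0,0]],
])

```text
t: 6.3
position: [500.6, 211.9, 61.4]
tool_rot: [-1.571, -0.004, 0.25]
ft_force: [0.8, 1.3, 8.0]
opening: 51.6
```

Request:
apply_moves([
  [[-1,0,0,0.8,0,0,0],[-1,0,0,0.6,0,0,0],[-1,0,0,0.4,0,0,0],[-1,0,0,0.2,0,0,0],[-1,0,0,0,0,0,0],[-1,0,0,0,0,0,0]],
])

```text
t: 6.9
position: [496.4, 228.8, 61.4]
tool_rot: [-1.574, -0.004, 0.25]
ft_force: [1.2, -6.1, 7.3]
opening: 51.6
```

```bash
python3 - <<'E'
from h import *
s=st(); print(s['position'],s['tool_rot'],s['ft_force'],s['opening'])
d=np.array([-.241,.970]);n=np.array([.970,.241]); p=s['position'][:2]-np.array([509.5,170.1]); print(p@d-61,p@n)
grab('wrist','w5'); grab('scene','s5'); grab('top','t5')
E
```

```text
[496.38944777 228.75403696  61.43201808] [-1.57371098 -0.0040599   0.24972098] [ 1.24368252 -6.07656135  7.32444585] 51.58098467509086
-0.9459410660912368 1.4183872450725565
```

View pics/w5.png

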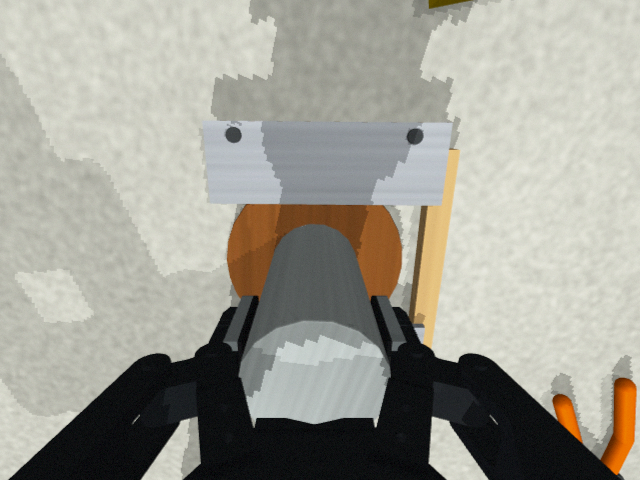

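View pics/s5.png

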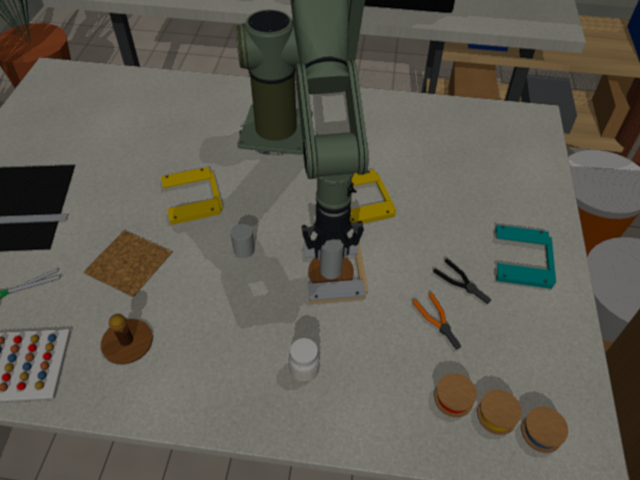

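Request:
apply_moves([
  [[-1,0,0,0.3,0,0,0],[-1,0,0,0.2,0,0,0],[-1,0,0,0.1,0,0,0],[-1,0,0,0,0,0,0],[-1,0,0,0,0,0,0]],
])

```text
t: 7.55
position: [495.0, 234.2, 61.5]
tool_rot: [-1.574, -0.004, 0.25]
ft_force: [2.5, -7.3, 8.0]
opening: 52.0
```

```bash
python3 - <<'E'
from h import *
s=st(); print(s['position'],s['tool_rot'],s['ft_force'],s['opening'])
d=np.array([-.241,.970]);n=np.array([.970,.241]); p=s['position'][:2]-np.array([509.5,170.1]); print(p@d-61,p@n)
grab('wrist','w6')
E
```

```text
[495.02431325 234.20530825  61.45637041] [-1.57425501 -0.00403815  0.24963882] [ 2.48034524 -7.27763603  7.9859062 ] 52.02740495101178
4.670789508699642 1.4079631411181028
```

View pics/w6.png

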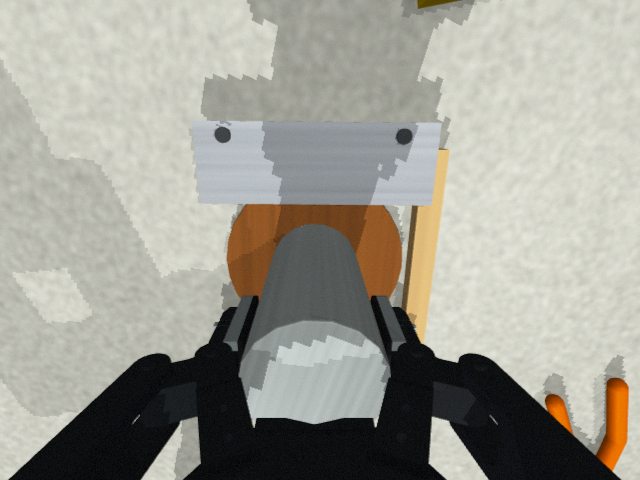

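Request:
apply_moves([
  [[-1,0,-0.2,0,0,0,0],[-1,0,-0.2,0,0,0,0],[-1,0,-0.2,0,0,0,0],[-1,0,-0.3,0,0,0,0],[-1,0,-0.4,0,0,0,0],[-1,0,-0.5,0,0,0,0],[-1,0,-0.5,0,0,0,0],[-1,0,-0.5,0,0,0,0]],
])

```text
t: 8.4
position: [491.6, 235.0, 86.7]
tool_rot: [-1.571, 0.003, 0.249]
ft_force: [0.9, -1.3, -14.4]
opening: 51.6
```

```bash
python3 - <<'E'
from h import *
s=st(); print(s['position'],s['tool_rot'],s['ft_force'],s['opening'])
grab('wrist','w7');grab('scene','s7')
i=cv2.imread('pics/s7.png')[180:330,260:400]; cv2.imwrite('pics/s7z.png',cv2.resize(i,None,fx=4,fy=4))
E
```

```text
[491.57506167 235.03290954  86.67447435] [-1.57103875  0.00324455  0.24904755] [  0.92500257  -1.26546252 -14.36380374] 51.59156577300531
```

View pics/w7.png

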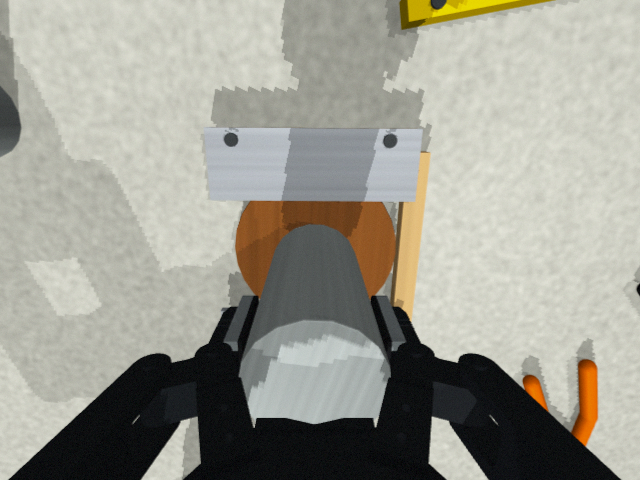

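View pics/s7z.png

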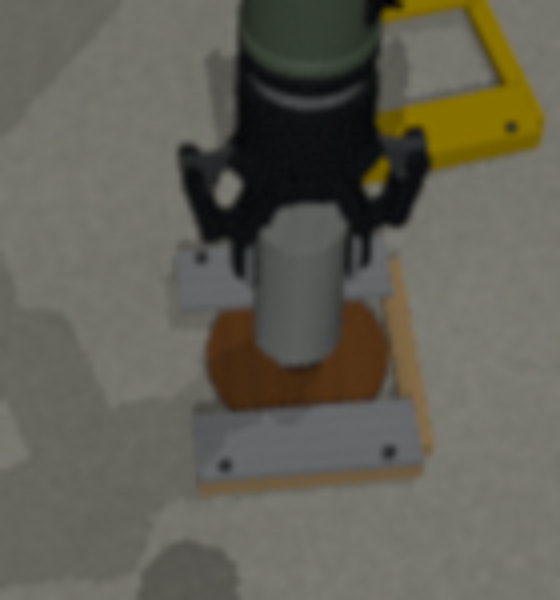

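Request:
apply_moves([
  [[-1,0,-1,0,0,0,0],[-1,0,-1,0,0,0,0],[-1,0,-1,0,0,0,0],[-1,0,-1,0,0,0,0],[-1,0,-1,0,0,0,0],[-1,0,-1,0,0,0,0],[-1,0,-1,0,0,0,0],[-1,0,-1,0,0,0,0],[-1,0,-1,0,0,0,0],[-1,0,-1,0,0,0,0]],
])

```text
t: 9.5
position: [492.8, 235.4, 188.0]
tool_rot: [-1.571, 0.0, 0.249]
ft_force: [-0.5, 0.8, -0.4]
opening: 51.6
```

Request:
apply_moves([
  [[-1,0,-2,0,0,0,0],[-1,0,-2,0,0,0,0],[-1,0,-1,0,0,0,0],[-1,0,0,0,0,0,0],[-1,0,0,0,0,0,0]],
])

```text
t: 10.0
position: [492.5, 235.4, 236.8]
tool_rot: [-1.571, 0.001, 0.249]
ft_force: [-0.5, -0.3, 0.6]
opening: 51.5
```

```bash
python3 - <<'E'
from h import *
s=st(); print(s['position'],s['tool_rot'],s['ft_force'],s['opening'])
grab('wrist','w8');grab('scene','s8')
i=cv2.imread('pics/s8.png')[130:330,240:400]; cv2.imwrite('pics/s8z.png',cv2.resize(i,None,fx=3,fy=3))
E
```

```text
[492.51697703 235.35251312 236.80788283] [-1.57082816e+00  8.67891566e-04  2.48968086e-01] [-0.48054496 -0.2650406   0.56327166] 51.48380730217437
```

View pics/w8.png

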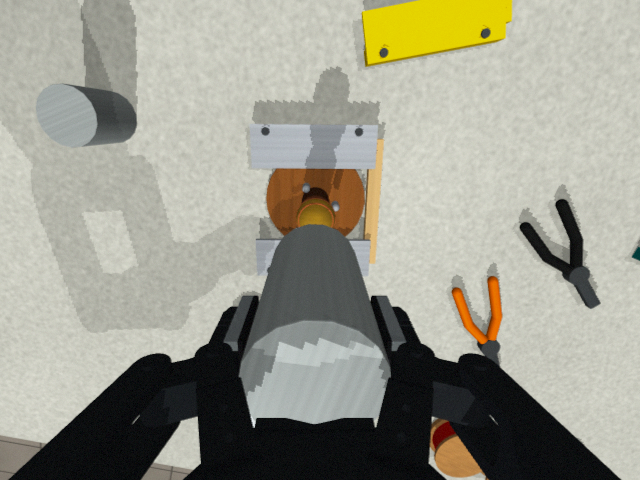

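View pics/s8z.png

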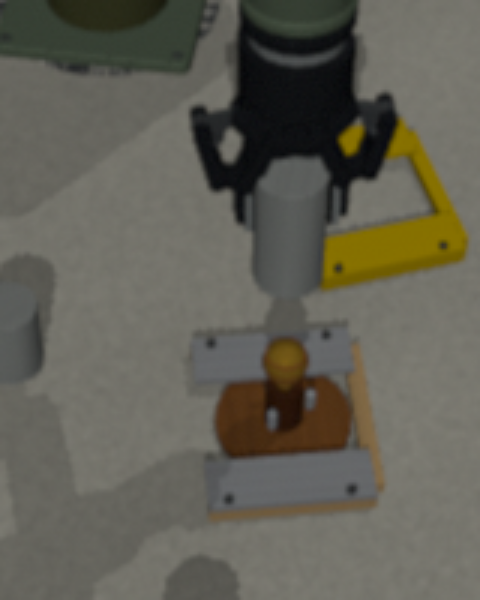

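Request:
apply_moves([
  [[-1,-0.3,0,-1.8,0,0,0],[-1,-0.6,0,-3.5,0,0,0],[-1,-0.6,0,-3.5,0,0,0],[-1,-0.6,0,-3.5,0,0,0],[-1,-0.6,0,-3.5,0,0,0],[-1,-0.6,0,-3.5,0,0,0],[-1,-0.6,0,-3.5,0,0,0],[-1,-0.6,0,-3.5,0,0,0],[-1,-0.6,0,-3.5,0,0,0],[-1,-0.6,0,-3.5,0,0,0]],
])

```text
t: 11.1
position: [518.9, -102.5, 236.0]
tool_rot: [-1.569, 0.002, 0.249]
ft_force: [0.7, -0.5, -0.7]
opening: 51.7
```

Request:
apply_moves([
  [[-1,-0.6,0,-3.5,0,0,0],[-1,-0.6,0,-3.5,0,0,0],[-1,-0.6,0,-3.5,0,0,0],[-1,-0.3,0,-3.0,0,0,0],[-1,-0.2,0,-2.0,0,0,0],[-1,0,0,0,0,0,0],[-1,0,0,0,0,0,0],[-1,0,0,0,0,0,0]],
])

```text
t: 11.9
position: [535.4, -255.8, 236.8]
tool_rot: [-1.569, 0.001, 0.25]
ft_force: [-0.2, 0.8, -1.6]
opening: 51.4
```

```bash
python3 - <<'E'
from h import *
s=st(); print(s['position'],s['tool_rot'],s['ft_force'],s['opening'])
grab('wrist','w9')
import meas; meas.mat('w9')
E
```

```text
[ 535.41670248 -255.788963    236.84451089] [-1.56934031e+00  6.28423420e-04  2.50216052e-01] [-0.16615182  0.77798569 -1.59567364] 51.42567671086643
w9 brown z 4 [  221   104   182   146 14530] [ 519.7 -265.3] [ 536.3 -259.7] [149.3 149.4] 70.6 [ 16. 164. 157.]
w9 brown z 8 [  221   104   182   146 14530] [ 519.  -265.4] [ 535.4 -259.9] [147.7 147.8] 70.6 [ 16. 164. 157.]
```

View pics/w9.png

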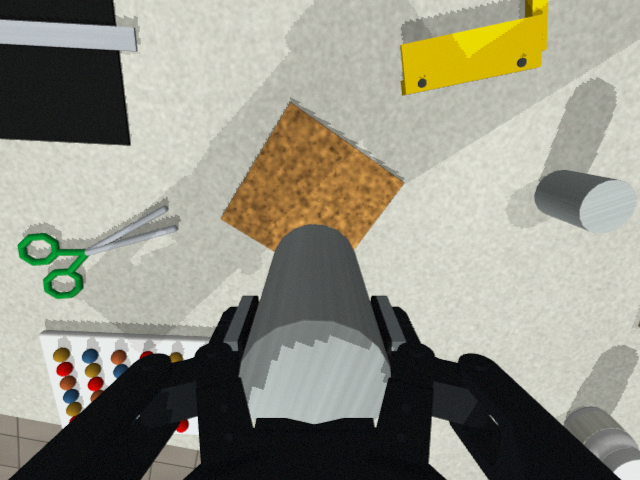

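Request:
apply_moves([
  [[-1,0,2,-0.2,0,0,0],[-1,0,3,0,0,0,0],[-1,0,3,0,0,0,0],[-1,0,3,0,0,0,0],[-1,0,3,0,0,0,0],[-1,0,2,0,0,0,0],[-1,0,1,0,0,0,0],[-1,0,0,0,0,0,0],[-1,0,0,0,0,0,0]],
])

```text
t: 12.85
position: [537.0, -259.2, 68.5]
tool_rot: [-1.572, -0.001, 0.25]
ft_force: [0.0, 0.0, -0.5]
opening: 51.6
```

Request:
apply_moves([
  [[-1,0,0.2,0,0,0,0],[-1,0,0.2,0,0,0,0],[-1,0,0.2,0,0,0,0],[-1,0,0,0,0,0,0]],
])

```text
t: 13.25
position: [536.0, -259.2, 61.4]
tool_rot: [-1.571, 0.0, 0.249]
ft_force: [0.6, -0.7, -0.9]
opening: 51.6
```

Request:
apply_moves([
  [[-1,0,0.2,0,0,0,0],[-1,0,0.1,0,0,0,0],[-1,0,0,0,0,0,0]],
])

```text
t: 13.55
position: [535.9, -259.0, 58.0]
tool_rot: [-1.57, 0.0, 0.249]
ft_force: [-0.1, 0.0, -0.2]
opening: 51.7
```

Request:
apply_moves([
  [[-1,0,0.1,0,0,0,0],[-1,0,0,0,0,0,0]],
])

```text
t: 13.75
position: [536.2, -259.2, 57.6]
tool_rot: [-1.571, -0.0, 0.249]
ft_force: [0.9, -0.1, 1.2]
opening: 51.6
```

Request:
apply_moves([
  [[-1,0,0.1,0,0,0,0],[-1,0,0,0,0,0,0],[-1,0,0,0,0,0,0]],
])

```text
t: 14.05
position: [536.3, -259.3, 57.5]
tool_rot: [-1.571, -0.0, 0.249]
ft_force: [-2.1, 0.9, 6.2]
opening: 51.6
```

Contact (6 N upward). Release and retreat.

Request:
apply_moves([
  [[-0.2,0,0,0,0,0,0],[0.3,0,0,0,0,0,0],[1,0,0,0,0,0,0],[1,0,0,0,0,0,0],[1,0,0,0,0,0,0],[1,0,0,0,0,0,0],[1,0,0,0,0,0,0],[1,0,0,0,0,0,0]],
])

```text
t: 14.85
position: [536.1, -259.1, 56.3]
tool_rot: [-1.571, 0.0, 0.249]
ft_force: [0.8, 0.3, 0.3]
opening: 85.4
```

```bash
python3 - <<'E'
from h import *
s=st(); print(s['position'],s['ft_force'],s['opening'])
grab('wrist','w10')
E
```

```text
[ 536.06952816 -259.11378115   56.25051722] [0.81035858 0.32585286 0.31011533] 85.35264601790456
```

View pics/w10.png

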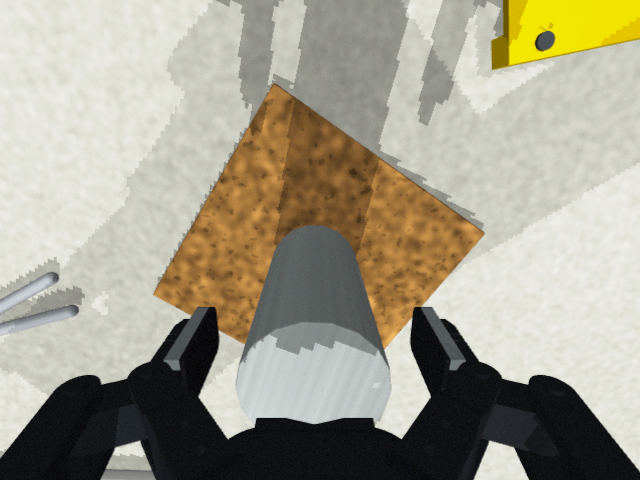

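Request:
apply_moves([
  [[1,0,-1,0,0,0,0],[1,0,-3,0,0,0,0],[1,0,-4,0,0,0,0],[1,0,-4,0,0,0,0],[1,0,-4,0,0,0,0],[1,0,-3,0,0,0,0],[1,-4,0,0,0,0,0],[1,-4,0,0,0,0,0],[1,-3,0,0,0,0,0],[1,0,0,0,0,0,0]],
])

```text
t: 15.9
position: [426.7, -286.8, 247.2]
tool_rot: [-1.571, 0.001, 0.246]
ft_force: [-0.0, 0.4, 0.1]
opening: 85.4
```

```bash
python3 - <<'E'
from h import *
s=st(); print(s['t'],s['position'],s['ft_force'])
grab('scene','s11'); grab('top','t11')
i=cv2.imread('pics/s11.png')[180:360,70:400]; cv2.imwrite('pics/s11z.png',cv2.resize(i,None,fx=2.4,fy=2.4,interpolation=cv2.INTER_CUBIC))
i=cv2.imread('pics/t11.png')[140:290,270:540]; cv2.imwrite('pics/t11z.png',cv2.resize(i,None,fx=2.9,fy=2.9,interpolation=cv2.INTER_CUBIC))
E
```

```text
15.9 [ 426.73895925 -286.81658908  247.19953276] [-0.01244048  0.38288688  0.12921994]
```

View pics/s11z.png

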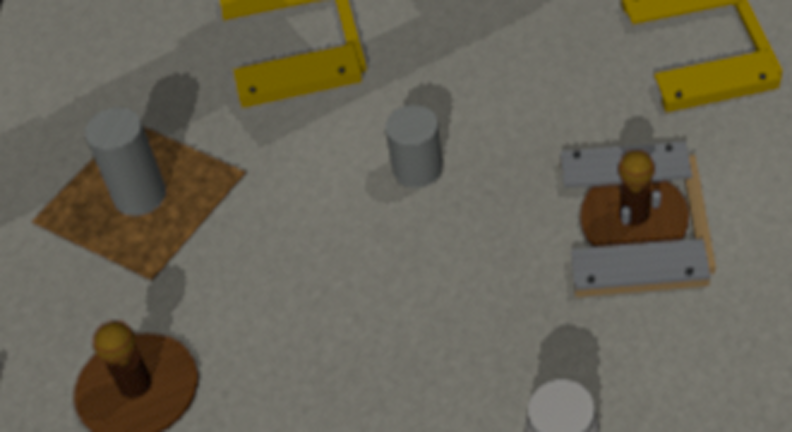

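View pics/t11z.png

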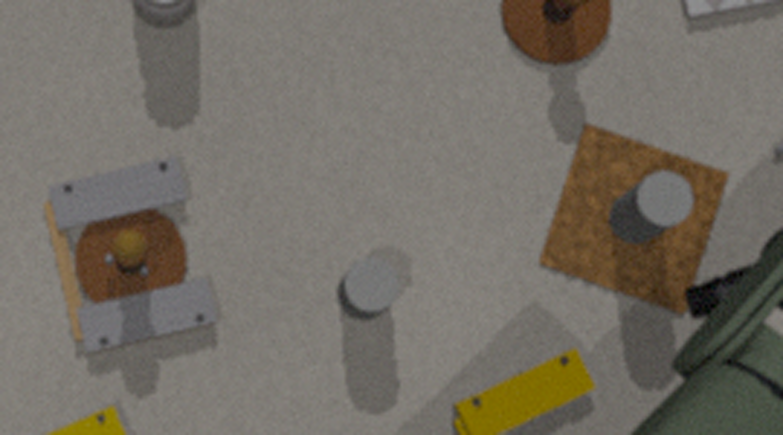

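```bash
python3 - <<'E'
from h import *
img,K,E=load('t11'); o=lambda p:(p[0]/2.9+270-.4,p[1]/2.9+140-.4)
d=np.array([-.241,.970]);n=np.array([.970,.241])
f=onz(K,E,*o((131,255)),8)[:2]; m=np.mean([onz(K,E,*o(q),17)[:2] for q in [(177,160),(189,199),(205,282),(217,320)]],0)
print(f,m,(f-m)@d-61,(f-m)@n, onz(K,E,*o((665,199)),109)[:2])
print(st()['t']); workorder.close_job()
E
```

```text
[493.89398384 238.41728197] [507.81014213 174.22230182] 4.622924885049969 1.9723166772562752 [ 534.11396423 -256.14776066]
16.0
the job is handed in; nothing more can be done
```

The job is done and handed in after about 16 s of robot time. The covered stand was slid into the steel-lipped hold-down, and the cover was pulled straight up and set down on the cork mat.

- **Stand:** the last top view puts the foot's centre about 4.6 mm past the hold-down's middle, which is about 3 mm short of the stop, and 2 mm to the side. The foot is under both lips and the ornament is upright.
- **Lift:** as the cover came off, the foot could rise at most about 4 mm before the lips held it. I did not measure whether it did.
- **Cover:** it stands upright with its open end down. The top view puts its top at about (534, -256) mm, within 4 mm of the mat's centre, so it is well inside the edges.
- **Other objects and forces:** the short cover, the bare ornament and the coloured look-alikes were not touched. The highest wrist force in any reading was about 14 N, and the gripper is clear of everything.

No check failed. The top and scene cameras disagreed by up to about 5 mm in absolute position, so I relied on wrist-camera measurements.

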